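Find the concealed catch of the till unit's battery hatch and press it

TASK

The blue battery hatch on top of the grey till unit is held shut by a concealed catch: one of the squares in the flat pale panel beside it is a sunken thumb plate, the others are only printed. With the fingertips, feel along the panel for the one that gives and press it fully home, so that the hatch pops ajar, then take the hand away. Do not touch the hatch itself, and leave the tin, the jar and the carton where they stand.

Things in the scene. Friction and masses are not known exactly. Their poses are not given: they have to be found in the camera images.
- unit: Grey till unit standing fixed on the counter: 240 mm deep (its x), 460 mm wide (its y), its rims 74 mm high. Origin: centre of its underside, on the counter; z up, -x is its front. In its top lie the pale panel (front half) and the blue hatch (back half, x from 2 to 106 mm).
- panel (a point): Centre of the face of the level, rigid pale panel, 90 mm (x) x 230 mm (y), 70 mm above the counter, 4 mm below the rims around it; axes as the unit's. Along its line x = 0 runs a row of grey 46 mm squares, 54 mm apart, dark-edged. One, its centre between y = -55 and +55 mm (not reported), is the thumb plate, its face 2 mm below the panel in a 50 mm square opening; the others are print.
- catch (a joint): How far the sunken thumb plate has been pressed straight down, in m: 0 = out (face 2 mm below the panel), 0.007 = fully home (face 9 mm below). Takes about 4 N anywhere on its face, does not spring back, stays where it is left. The hatch is linked to it and rises steadily as it goes down.
- hatch: Blue battery hatch, a flat lid 104 mm (x) x 226 mm (y) x 4 mm. Origin: middle of its hinge line at its far edge, 106 mm behind the unit's origin and 73 mm above it; the lid extends to its own -x. Level when shut; with the plate fully home tilted about 0.25 rad, its front edge raised some 26 mm. Not to be touched.
- tin: Bystander: red round tin with a steel lid, 56 mm across, 36 mm high, standing loose on the left (+y) end of the unit's top. Origin: centre of its underside.
- jar: Bystander: amber glass jar with a yellow cap, 68 mm across, 105 mm high, standing loose on the counter beside one end of the unit. Origin: centre of its underside.
- carton: Bystander: green upright carton with a white band, 70 x 50 mm, 110 mm high, standing loose on the counter beside the other end of the unit. Origin: centre of its underside.

How it is judged:
By the outcome, as a careful person would: the job done as asked, in the order asked, and still so for the second after the job is handed in, with the robot touching nothing.
It also fails if it takes over 51 s, if anything falls off the work surface, if the arm or the gripper's body presses on something with over 40 N, if the wrist force passes 120 N, or if a joint passes its speed limit or range.

ROBOT

A 6-joint arm with a two-finger parallel gripper is mounted at the origin on the work surface. World frame = base frame: x ahead of the robot, y to its left, z up, the work surface at z = 0. Lengths are in m, angles in rad, forces in N, time in s.
With the tool pointing down it reaches from about 0.3 to 0.875 m from the base axis. Payload 4.2 kg.
Tool frame: the origin (TCP) lies where the fingers leave the gripper's body, on its centre line; the fingertips stand 73 mm ahead of it and the grasp point (between the pads) lies 54 mm ahead of it; y points along the fingers, x is the direction in which the jaws open and shut, and the axes are right-handed (so a half turn about y gives the same grasp; the last joint's range is limited). The gripper opens to 85 mm and grips with 20 to 120 N. Pads are 22 mm wide; open, the fingers measure 114 mm over their backs; the gripper's body (76 mm by 85 mm) begins 54 mm behind the grasp point. The pads swing forward as they close: fully open they stand 13 mm farther back than shut.
Start: joints at [-1.217, 0.32, 1.565, -0, 1.257, -0.02], TCP at [0.21, -0.535, 0.304] pointing down, gripper open.
Joint ranges: [-3.11, 3.11], [-0.84, 2.01], [0.21, 2.61], [-1.34, 4.49], [0.05, 2.63], [-2.56, 2.56]. Speed limits (rad/s): [2.57, 2.57, 3.14, 3.14, 3.14, 3.14].

INTERFACE

Orientations are given as a unit quaternion [w, x, y, z].
In Python, from bench import state, read_camera, finish_job, regions_of gives the robot as it stands.
- The arm moves only by the shell command python3 -m jog 'ROWS' [FORCE]. ROWS is JSON, a list of rows, each a list of 5 numbers: the shift along the tool's x, y, z in cm, then the turn about the tool's y in degrees, then the finger opening in cm, from 0 to 8.54. A call has 1 to 12 rows; each row is the pose to reach, as a shift and turn from the pose commanded when the call began, along the tool's axes at that moment; what a row does not reach only later rows make up. A row lasts 1/12 s, in which the tool goes at most 41.7 mm and 7.16 degrees, less where a joint would pass 70% of its speed; a pose out of reach is approached as far as the arm can. A call with a gripper value outside its range is refused whole. The fingers move at their own pace and stop on an object; FORCE is the grip in N (left out, the last holds). Time passes only in rows, so rows that repeat a pose let the fingers close. It gives the time, the measured TCP pose, the force and the opening at its end, in the units of the state.
- state(): the state, without advancing time (a new reading comes with each control period).
- read_camera(name): name is "scene" or "top" or "wrist"; returns a dict with "pixels" (384x512x3 uint8, red, green, blue), "range_z" (384x512 float32, m along the optical axis (not along the pixel's ray), 0 where there is no reading), "intrinsics" (3x3 intrinsics, pixels), "origin" and "attitude" of the camera in the world. Camera axes: x right, y up, looking along -z (the intrinsics and any distortion apply to the point x, -y, -z); pixel columns grow to the right and rows downward; lengths in m; the calibration is good to about 2 mm. A picture is of the moment at which its call begins.
- finish_job(): hands the job in, once; it reports no verdict.
Trained networks look in a picture, given as the dict that the camera call returned (one of the last four; its "shot" number tells which), for a name from the list of things; names that differ only in an ending like _2 or _b are one class to them, and where a whole thing is asked for, a point or a joint stands for the part that bears it (a point fixed in the world has none). Each returns a list of dicts, best first, with "p" (0 to 1); they miss things now and then, are a little off and sometimes report something else, mostly with a low value. They report only what shows in the picture. A call takes as long as a camera call.
- regions_of(picture, query): "region" (384x512 bool, what is visible of it) and "at" ([column, row] in pixels, amid what is visible of it).
The state is a dict: "t": time; "joint_positions": joint angles; "joint_vel": joint speeds; "effort": joint torques, N m; "ee_pos": TCP position; "eef_rot": TCP orientation; "wrist_force": force on the tool from outside, world axes, zero at the start; "moment": the same for the moment, N m; "opening": opening from 0.0 (shut) to 1.0 (fully open).
Only numpy, scipy, OpenCV 4.12 (cv2) and the standard library are available. Lean on these libraries where they do the work, as an engineer would, in place of code of your own. Each camera call takes 0.05 s, during which the arm holds its last target. There are 200 camera calls.

## Working session

There is one attempt and no reset: what is moved stays moved. The work goes in short steps, Python scripts to look and compute and a shell command to move; the robot and the scene stay as the last step left them, time stands still between calls to the robot, and variables do not carry over. Pictures are saved under pics/ and viewed, about 8 in all and at most 12, crops included, and the job is handed in when it is done.

```bash
mkdir -p pics; cat > h.py <<'E'
import numpy as np, cv2
from bench import state, read_camera, finish_job, regions_of
def world(c):
    K=np.array(c["intrinsics"]);z=c["range_z"];v,u=np.mgrid[:384,:512]
    P=np.stack([(u-K[0,2])/K[0,0]*z,-(v-K[1,2])/K[1,1]*z,-z],-1)
    A=np.array(c["attitude"])
    if A.size==4:
        from scipy.spatial.transform import Rotation as R
        w,x,y,q=A; A=R.from_quat([x,y,q,w]).as_matrix()
    return P@A.T+np.array(c["origin"])
def save(c,n): cv2.imwrite("pics/"+n,c["pixels"][:,:,::-1])
E
python3 - <<'E'
from h import *
s=state();print(s)
c=read_camera("top");save(c,"top1.png");print(c.keys(),c["attitude"],c["origin"],c["intrinsics"])
W=world(c);np.save("W.npy",W)
for q in["unit","panel","hatch","tin","jar","carton"]:
    for r in regions_of(c,q)[:2]:
        m=r["region"]&(c["range_z"]>0);p=W[m];x=p[:,:2].astype(np.float32)
        print(q,round(r["p"],2),r["at"],m.sum(),p.min(0).round(3),p.max(0).round(3),np.median(p,0).round(3),cv2.minAreaRect(x*1000))
E
```

```text
{'t': 0.0, 'joint_positions': array([-1.21699845e+00,  3.20305940e-01,  1.56568953e+00,  4.61426213e-05,
        1.25740716e+00, -2.00193812e-02]), 'joint_vel': array([ 5.53055253e-04, -8.12647762e-04, -1.47803459e-03, -1.15635238e-04,
        7.81278521e-05, -5.50958569e-04]), 'effort': array([ 6.08076571e-04, -4.15519989e+01, -2.34161299e+01, -1.76133212e-04,
        8.11354344e-03,  1.33005338e-05]), 'ee_pos': array([ 0.20985184, -0.53495938,  0.30307001]), 'eef_rot': array([ 0.58458342, -0.58381605,  0.39889694, -0.39787219]), 'wrist_force': array([-0.06285594, -0.03521285,  0.47774081]), 'moment': array([ 0.01887457,  0.03591497, -0.04138913]), 'opening': 1.002879687091556}
dict_keys(['pixels', 'range_z', 'intrinsics', 'origin', 'attitude', 'shot']) [ 0.7115435   0.01437077 -0.02544656 -0.70203404] [0.48092863 0.05403726 1.18468071] [[407.87759026   0.         254.76267331]
 [  0.         407.87759026 194.25759894]
 [  0.           0.           1.        ]]
unit 0.76 [300.3, 187.6] 11761 [ 0.364 -0.335 -0.009] [0.745 0.194 0.111] [ 0.569 -0.086  0.073] ((554.3815307617188, -76.2
[... 353 characters left out ...]
02 -0.086  0.074] ((603.2247924804688, -85.95281982421875), (229.03807067871094, 106.66177368164062), 72.72416687011719)
tin 0.7 [222.0, 181.3] 360 [0.551 0.096 0.07 ] [0.609 0.152 0.116] [0.576 0.122 0.109] ((579.1079711914062, 125.61035919189453), (60.66200256347656, 52.648643493652344), 44.27879333496094)
jar 0.89 [383.9, 257.4] 702 [ 0.345 -0.385 -0.002] [ 0.411 -0.297  0.111] [ 0.381 -0.318  0.102] ((384.5667724609375, -333.59228515625), (62.72684097290039, 84.09709167480469), 47.57669448852539)
carton 0.84 [187.4, 173.6] 653 [ 0.55   0.185 -0.004] [0.629 0.266 0.115] [0.588 0.213 0.108] ((587.7130126953125, 225.73007202148438), (71.0880355834961, 66.92635345458984), 14.249456405639648)
```

View pics/top1.png

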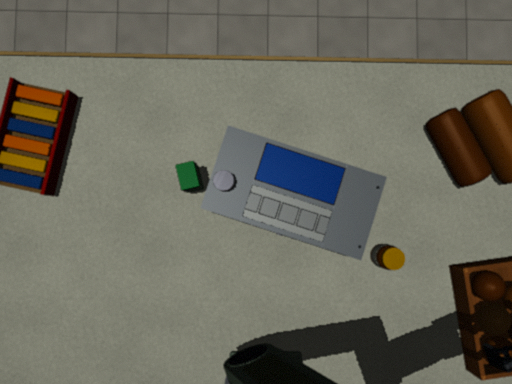

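The top view shows the unit centred near pixel (295,190) and turned about -17°. The pale panel with its row of squares runs from (250,200) to (325,225). The tin is at (223,181), the carton at (188,175) and the jar at (390,257). Next I'll enlarge the panel and rectify it.

```bash
python3 - <<'E'
from h import *
from scipy.spatial.transform import Rotation as R
s=state();w,x,y,z=s["eef_rot"];print("tool axes (cols)\n",R.from_quat([x,y,z,w]).as_matrix().round(3))
c=read_camera("top");img=c["pixels"]
zs=[c["range_z"]]+[read_camera("top")["range_z"] for _ in range(8)]
c["range_z"]=np.median(zs,0);W=world(c)
# hatch: blue
b=(img[:,:,2].astype(int)>img[:,:,0]+60)&(abs(W[:,:,2]-.073)<.02)&(W[:,:,0]>.4)
pts=W[b][:,:2].astype(np.float32)*1000
print("hatch",cv2.minAreaRect(pts))
u=(W[:,:,2]>.055)&(W[:,:,2]<.085)&(W[:,:,1]<.2)&(W[:,:,1]>-.33)&(W[:,:,0]>.4)
n,l,st,ce=cv2.connectedComponentsWithStats(u.astype(np.uint8));k=1+st[1:,4].argmax()
q=W[l==k][:,:2].astype(np.float32)*1000;r=cv2.minAreaRect(q);print("unit",r)
print('z med',np.median(W[l==k][:,2]),np.median(W[b][:,2]))
# rectified image in unit frame at z=.07 : world->pixel
K=np.array(c["intrinsics"]);A=np.array(c["attitude"]);A=R.from_quat([A[1],A[2],A[3],A[0]]).as_matrix()
(cx,cy),_,_=r;yaw=np.deg2rad(r[2]-90) if r[1][0]>r[1][1] else np.deg2rad(r[2]);cx/=1000;cy/=1000
print(cx,cy,np.rad2deg(yaw))
# image: right=-y, up=+x, 1.6 px/mm
S=1.6;H,Wd=int(260*S),int(480*S)
vv,uu=np.mgrid[:H,:Wd];ux=(130-vv/S)/1000;uy=(240-uu/S)/1000
X=np.stack([cx+np.cos(yaw)*ux-np.sin(yaw)*uy,cy+np.sin(yaw)*ux+np.cos(yaw)*uy,np.full_like(ux,.071)],-1)
p=(X-np.array(c["origin"]))@A
mu=(K[0,0]*p[...,0]/-p[...,2]+K[0,2]).astype(np.float32);mv=(K[1,1]*-p[...,1]/-p[...,2]+K[1,2]).astype(np.float32)
o=cv2.remap(img,mu,mv,cv2.INTER_CUBIC);cv2.imwrite("pics/rect.png",o[:,:,::-1])
zz=cv2.remap(W[:,:,2].astype(np.float32),mu,mv,cv2.INTER_LINEAR)
E
```

```text
tool axes (cols)
 [[ 0.365 -0.     0.931]
 [-0.931  0.     0.365]
 [-0.    -1.     0.   ]]
hatch ((602.710205078125, -85.0300064086914), (224.11419677734375, 102.57218170166016), 72.70332336425781)
unit ((550.9459228515625, -68.84251403808594), (460.09503173828125, 240.24659729003906), 72.67228698730469)
z med 0.07319590350135985 0.07426378688748736
0.5509459228515625 -0.06884251403808593 -17.327713012695312
```

View pics/rect.png

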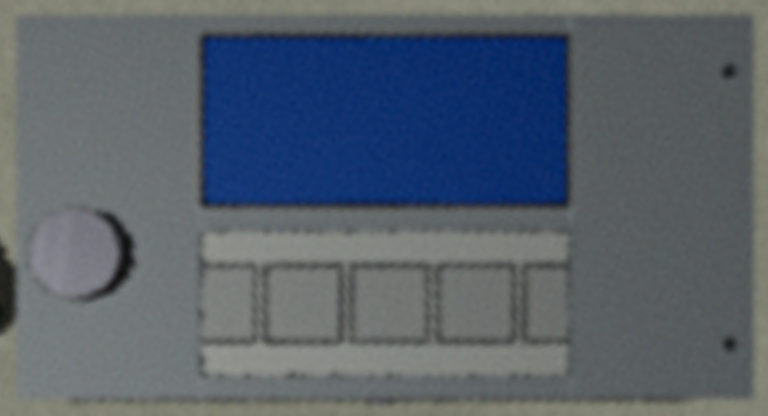

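The rectified view (1.6 px/mm) shows three whole squares at u = 303, 390 and 477, v = 303. In unit coordinates they sit at x ≈ -60 mm and y ≈ +51, -4 and -58 mm. I'll move above the middle one with the fingers shut and the tool aligned to the unit.

```bash
python3 -m jog '[[-34.4,0,43.9,38.7,0],[-34.4,0,43.9,38.7,0],[-34.4,0,43.9,38.7,0],[-34.4,0,43.9,38.7,0],[-34.4,0,43.9,38.7,0],[-34.4,0,43.9,38.7,0],[-34.4,0,43.9,38.7,0],[-34.4,0,43.9,38.7,0],[-34.4,0,43.9,38.7,0],[-34.4,0,43.9,38.7,0],[-34.4,0,43.9,38.7,0],[-34.4,0,43.9,38.7,0]]' 20; python3 -c "
from h import *
s=state();print(s['ee_pos'],s['eef_rot'],s['opening'])"
```

```text
t: 1.8
ee_pos: [0.4586, -0.1123, 0.3043]
eef_rot: [-0.419, 0.419, -0.569, 0.57]
wrist_force: [1.5, -1.0, 0.3]
opening: -0.002
[ 0.45864084 -0.11233496  0.30426847] [-0.41938044  0.41906715 -0.56911628  0.56974506] -0.001926568433080116
```

```bash
cat > p.py <<'E'
from h import *
from scipy.spatial.transform import Rotation as R
s=state();w,x,y,z=s["eef_rot"];M=R.from_quat([x,y,z,w]).as_matrix()
C=np.array([.5509,-.0688]);a=np.deg2rad(-17.33);U=np.array([[np.cos(a),-np.sin(a)],[np.sin(a),np.cos(a)]])
print("t",s["t"],"unit xy mm",(U.T@(s["ee_pos"][:2]-C)*1000).round(1),"tip z",round((s["ee_pos"][2]-.073)*1000,1),"yaw z",np.rad2deg(np.arctan2(M[1,2],M[0,2])).round(2),"tilt",M[:,1].round(4),"F",s["wrist_force"].round(2))
E
python3 -m jog '[[-6.6,3,1.5,0,0],[-6.6,10,1.5,0,0],[-6.6,10,1.5,0,0],[-6.6,10,1.5,0,0],[-6.6,10,1.5,0,0],[-6.6,10,1.5,0,0],[-6.6,10,1.5,0,0]]'; python3 p.py
python3 - <<'E'
from h import *
c=read_camera("wrist");save(c,"wr.png");c=read_camera("scene");save(c,"sc.png")
cv2.imwrite("pics/both.png",np.hstack([cv2.resize(cv2.imread("pics/"+n),(400,300)) for n in("wr.png","sc.png")]))
E
```

```text
t: 2.38
ee_pos: [0.493, -0.0567, 0.2061]
eef_rot: [-0.42, 0.418, -0.569, 0.571]
wrist_force: [0.2, 0.5, 1.1]
opening: 0.002
t 2.3833 unit xy mm [-58.9  -5.7] tip z 133.1 yaw z -17.34 tilt [ 4.2e-03 -9.0e-04 -1.0e+00] F [0.24 0.48 1.05]
```

View pics/both.png

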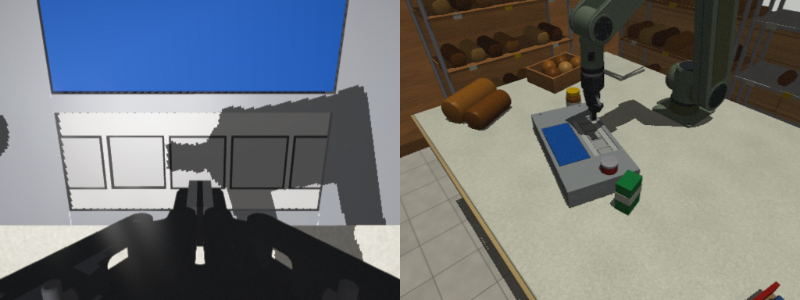

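The wrist view shows the row of squares under the shut fingers, and the middle square is straight ahead in the shadow. The hatch, at the top of the picture, is clear. I'll go down to just above the middle square.

```bash
python3 -m jog '[[0,3,0,0,0],[0,5.2,0,0,0],[0,5.6,0,0,0],[0,5.6,0,0,0],[0,5.6,0,0,0]]'; python3 p.py; python3 -m jog '[[0,0.1,0,0,0],[0,0.2,0,0,0],[0,0.3,0,0,0],[0,0.3,0,0,0]]';python3 p.py
```

```text
t: 2.9
ee_pos: [0.4927, -0.0562, 0.1492]
eef_rot: [-0.42, 0.418, -0.569, 0.57]
wrist_force: [0.7, -0.9, 0.1]
opening: -0.002
t 2.9 unit xy mm [-59.3  -5.3] tip z 76.2 yaw z -17.32 tilt [ 2.3e-03 -4.0e-04 -1.0e+00] F [ 0.72 -0.92  0.12]
t: 3.23
ee_pos: [0.4922, -0.0558, 0.1454]
eef_rot: [-0.419, 0.419, -0.569, 0.57]
wrist_force: [0.7, -0.7, -0.1]
opening: 0.002
t 3.2333 unit xy mm [-60.   -5.1] tip z 72.4 yaw z -17.28 tilt [ 9.e-04 -2.e-04 -1.e+00] F [ 0.68 -0.67 -0.08]
```

```bash
for i in 1 2 3 4; do :; done; python3 -m jog '[[0,0.1,0,0,0],[0,0.1,0,0,0],[0,0.1,0,0,0]]' >/dev/null; python3 p.py; python3 -m jog '[[0,0.1,0,0,0],[0,0.1,0,0,0],[0,0.1,0,0,0]]'>/dev/null; python3 p.py; python3 -m jog '[[0,0.1,0,0,0],[0,0.1,0,0,0],[0,0.1,0,0,0]]'>/dev/null; python3 p.py
```

```text
t 3.4833 unit xy mm [-60.1  -5.1] tip z 70.9 yaw z -17.28 tilt [-1.e-04 -1.e-04 -1.e+00] F [-0.18  0.41  0.8 ]
t 3.7333 unit xy mm [-60.1  -5.1] tip z 69.8 yaw z -17.28 tilt [-1.e-04 -0.e+00 -1.e+00] F [-0.52  0.47 -0.63]
t 3.9833 unit xy mm [-60.1  -5.1] tip z 69.6 yaw z -17.28 tilt [ 4.e-04 -1.e-04 -1.e+00] F [-1.15  0.03  6.85]
```

```bash
python3 -m jog '[[0,0.1,0,0,0],[0,0.1,0,0,0],[0,0.1,0,0,0]]' >/dev/null; python3 p.py
```

```text
t 4.2333 unit xy mm [-60.1  -5.1] tip z 69.6 yaw z -17.28 tilt [ 8.e-04 -2.e-04 -1.e+00] F [-4.19  0.77 14.02]
```

The middle square is rigid: 14 N with no give at 69.6 mm. Next I'll try the left (+y) square.

```bash
python3 -m jog '[[0,-1.2,0,0,0],[-2,-1.2,0,0,0],[-5.6,-1.2,0,0,0],[-5.6,-1.2,0,0,0],[-5.6,-0.5,0,0,0],[-5.6,-0.4,0,0,0],[-5.6,-0.4,0,0,0]]' >/dev/null; python3 p.py;  python3 -m jog '[[0,0.1,0,0,0],[0,0.2,0,0,0],[0,0.2,0,0,0],[0,0.2,0,0,0]]'>/dev/null; python3 p.py; python3 -m jog '[[0,0.1,0,0,0],[0,0.1,0,0,0],[0,0.1,0,0,0]]'>/dev/null; python3 p.py; python3 -m jog '[[0,0.1,0,0,0],[0,0.1,0,0,0],[0,0.1,0,0,0]]'>/dev/null; python3 p.py
```

```text
t 4.8167 unit xy mm [-60.9  50.1] tip z 70.9 yaw z -17.31 tilt [-2.5e-03 -3.0e-04 -1.0e+00] F [ 0.76 -0.04 -0.08]
t 5.15 unit xy mm [-60.1  50.5] tip z 69.9 yaw z -17.32 tilt [-0.e+00 -1.e-04 -1.e+00] F [-0.65  0.49 -0.01]
t 5.4 unit xy mm [-60.2  50.9] tip z 68.9 yaw z -17.29 tilt [ 0.e+00 -1.e-04 -1.e+00] F [-0.26 -0.28  0.58]
t 5.65 unit xy mm [-60.2  50.9] tip z 67.9 yaw z -17.28 tilt [-1.e-04 -1.e-04 -1.e+00] F [ 1.05  0.73 -0.13]
```

This one is sunken: the tip is already 1.7 mm below the panel with no force. I'll press it down in stages.

```bash
python3 -m jog '[[0,0.1,0,0,0],[0,0.2,0,0,0],[0,0.3,0,0,0],[0,0.3,0,0,0],[0,0.3,0,0,0]]'>/dev/null; python3 p.py; python3 -m jog '[[0,0.1,0,0,0],[0,0.2,0,0,0],[0,0.3,0,0,0],[0,0.3,0,0,0],[0,0.3,0,0,0]]'>/dev/null; python3 p.py;python3 -m jog '[[0,0.1,0,0,0],[0,0.15,0,0,0],[0,0.15,0,0,0],[0,0.15,0,0,0]]'>/dev/null; python3 p.py
```

```text
t 6.0667 unit xy mm [-60.1  50.9] tip z 65.0 yaw z -17.28 tilt [ 2.e-04 -0.e+00 -1.e+00] F [-1.71  0.68  2.94]
t 6.4833 unit xy mm [-60.1  50.9] tip z 61.7 yaw z -17.29 tilt [ 1.e-04 -0.e+00 -1.e+00] F [ 0.32 -0.81  1.4 ]
t 6.8167 unit xy mm [-60.1  50.9] tip z 60.6 yaw z -17.28 tilt [ 3.e-04 -1.e-04 -1.e+00] F [-1.09 -0.06  4.6 ]
```

```bash
python3 -m jog '[[0,0.1,0,0,0],[0,0.1,0,0,0],[0,0.1,0,0,0],[0,0.1,0,0,0]]'>/dev/null; python3 p.py;python3 -m jog '[[0,0.1,0,0,0],[0,0.1,0,0,0],[0,0.1,0,0,0],[0,0.1,0,0,0]]'>/dev/null; python3 p.py
```

```text
t 7.15 unit xy mm [-60.1  50.9] tip z 60.6 yaw z -17.28 tilt [ 7.e-04 -1.e-04 -1.e+00] F [-2.68  0.62 11.11]
t 7.4833 unit xy mm [-60.1  50.9] tip z 60.5 yaw z -17.29 tilt [ 1.1e-03 -1.0e-04 -1.0e+00] F [-4.81  0.39 19.75]
```

The plate has hit its hard stop at 60.5 mm, 9.1 mm below the panel, with 20 N on it. Now I'll lift straight up, back away to the front, and check the hatch.

```bash
python3 -m jog '[[0,-1,0,0,0],[0,-3,0,0,0],[0,-7,0,0,0],[0,-11,0,0,0],[0,-15,0,0,0],[0,-17,-3,0,0],[0,-17,-7,0,0],[0,-17,-10,0,0],[0,-17,-12,0,0],[0,-17,-12,0,0],[0,-17,-12,0,0]]'>/dev/null; python3 p.py
python3 - <<'E'
from h import *
c=read_camera("top");save(c,"t2.png");W=world(c);img=c["pixels"].astype(int)
for q in["tin","jar","carton","hatch"]:
    r=regions_of(c,q)[0];m=r["region"];print(q,r["p"],r["at"],np.median(W[m],0).round(3))
C=np.array([.5509,-.0688]);a=np.deg2rad(-17.33);U=np.array([[np.cos(a),-np.sin(a)],[np.sin(a),np.cos(a)]])
b=(img[:,:,2]>img[:,:,0]+60);P=W[b];L=(P[:,:2]-C)@U
k=(L[:,0]>.0)&(L[:,0]<.11)&(abs(L[:,1])<.11);f=np.polyfit(L[k,0],P[k,2],1);print("hatch slope",np.arctan(f[0]),"front z",np.polyval(f,.002),"n",k.sum())
s=read_camera("scene");save(s,"s2.png")
cv2.imwrite("pics/both2.png",np.hstack([cv2.resize(cv2.imread("pics/"+n),(400,300)) for n in("t2.png","s2.png")]))
E
```

```text
t 8.4 unit xy mm [-180.7   50.8] tip z 228.6 yaw z -17.24 tilt [ 1.2e-03 -3.0e-04 -1.0e+00] F [0.48 0.34 0.41]
tin 0.59 [222.4, 183.6] [0.576 0.122 0.109]
jar 0.56 [386.1, 257.0] [ 0.381 -0.318  0.101]Traceback (most recent call last):
  File "<stdin>", line 4, in <module>
IndexError: list index out of range
```

```bash

python3 - <<'E'
from h import *
c=read_camera("top");save(c,"t2.png");W=world(c);img=c["pixels"].astype(int)
W0=np.load("W.npy")
for q in["tin","jar","carton"]:
    for r in regions_of(c,q)[:1]: print(q,r["p"],r["at"],np.median(W[r["region"]],0).round(3))
g=(img[:,:,1]>img[:,:,0]+30)&(img[:,:,1]>img[:,:,2]+20);print("green",np.median(W[g],0),g.sum())
C=np.array([.5509,-.0688]);a=np.deg2rad(-17.33);U=np.array([[np.cos(a),-np.sin(a)],[np.sin(a),np.cos(a)]])
b=(img[:,:,2]>img[:,:,0]+60);P=W[b];L=(P[:,:2]-C)@U
k=(L[:,0]>.0)&(L[:,0]<.11)&(abs(L[:,1])<.11);f=np.polyfit(L[k,0],P[k,2],1);print("hatch slope",np.arctan(f[0]),"front z",np.polyval(f,.002),"n",k.sum())
s=read_camera("scene");save(s,"s2.png")
cv2.imwrite("pics/both2.png",np.hstack([cv2.resize(cv2.imread("pics/"+n),(400,300)) for n in("t2.png","s2.png")]))
E
```

```text
tin 0.56 [223.9, 179.3] [0.578 0.122 0.109]
jar 0.69 [384.4, 258.5] [ 0.38  -0.316  0.101]
carton 0.55 [189.8, 176.8] [0.585 0.213 0.108]
green [0.59009173 0.21689663 0.10909928] 496
hatch slope -0.2523670084761057 front z 0.10103620612970013 n 2859
```

View pics/both2.png

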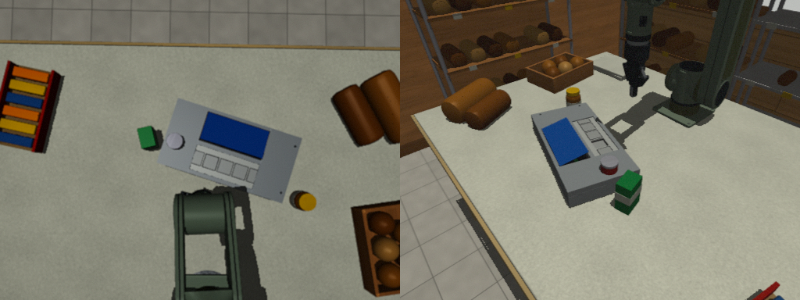

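The pictures show the hatch ajar, tilted 0.252 rad with its front edge at 101 mm. The gripper is well clear, and the tin, jar and carton haven't moved.

```bash
python3 -c "
from bench import finish_job
print(finish_job())"
```

```text
the job is handed in; nothing more can be done
None
```

The hatch is open and the job is handed in, at about 9 s of the 51 s allowed.

- **Feeling for the plate:** I felt the squares with the fingers shut. The middle one was rigid, holding 14 N with no give. The left one (unit y ≈ +51 mm) was the sunken thumb plate.
- **Pressing it home:** I pressed the plate to its hard stop, about 9.1 mm below the panel with 20 N on it. Then I lifted straight up and backed the hand away to the front.
- **Final checks:** The hatch stands at 0.252 rad with its front edge at about 101 mm, against 0.25 rad and roughly 26 mm of lift expected. The tin, jar and carton are where they were to within about 3 mm, which is measurement noise. The wrist force is back near zero, and the robot is touching nothing.
- **One check that failed:** In the first picture after the press, the detector missed the carton. It found it in place in the next picture, and a colour check agreed.

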